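# Clamp a spool piece in the bench fixture and shoot the bolt

## Task

Lay the longer of the two flanged spool pieces flat on the fixture's stage plate, centred between its stops and guides, and let go of it; then slide the fixture's bolt across it, fully home into the keeper. Leave the other loose things on the bench where they are.

Things in the scene. Friction and masses are not known exactly. Their poses are not given: they have to be found in the camera images.
- fixture: clamping fixture fixed to the bench; its parts follow. Origin: at bench height under the stage centre. z up, y along the bolt's track: keeper at -y (the far end), stage at 0, track and handle at +y (the end near the robot); x about to the robot's left. Base plate 8 mm thick, x -75 to 75, y -70 to 260 mm
- stage (a point): centre of the stage plate's top face, 12 mm above the bench; plate 138 x 80 mm; axes as the fixture's. On it: two end stops, inner faces at x -54 and +54 mm, upright for 8 mm, then flared outwards, 19 mm tall; four side guides (x 37 to 51 mm either way), inner faces at y -29 and +29 mm, 12 mm tall; none in the middle
- keeper (a point): centre of the mouth of the keeper's eye, 62 mm above the bench, at fixture y -46 mm; axes as the fixture's. Keeper block: fixture x -18 to 18, y -64 to -46 mm, top 78 mm above the bench
- housing (a point): centre of the underside of a grey instrument housing on two thin posts at its +x side, 195 mm above the bench, over the track; axes as the fixture's. Housing: fixture x -15 to 60, y 110 to 255 mm, 30 mm thick. It leaves no room for a gripper straight down on the handle: come from the fixture's -x side (robot's right), leaning 35 to 45 degrees
- bolt (a joint): travel of the bolt in m: 0 drawn back, 0.125 fully home; grows as it slides along the fixture's -y. A 12 mm steel rod, axis 62 mm above the bench at fixture x 0, tip at fixture y = 65 mm minus travel; runs between track walls (x -13.5 to 13.5, y 50 to 230 mm, 66 mm high). Needs about 2 N, stays where it is left
- handle (a point): middle of the bolt's black handle, 107 mm above the bench, at fixture x -15 mm, y = 200 mm minus travel; axes as the fixture's. A round grip, 16 mm (lower end) to 20 mm diameter, 36 mm long along its own axis, which leans 35 degrees from vertical towards the fixture's -x (the robot's right)
- spool_long: the longer of two aluminium flanged spool pieces: 100 mm long, a square flange 50 x 50 x 12 mm at each end and a round tube of 34 mm diameter between them (76 mm clear between the flanges), about 0.4 kg. It lies on its flanges. Origin: middle of its axis, 25 mm above what it lies on; x along the axis (either end may lead)
- spool_short: the other, shorter flanged spool piece: 70 mm long, otherwise like the long one; origin at the middle of its axis (25 mm above the bench), x along the axis. Not used
- coupling_a: round turned steel coupling standing upright, 50 mm diameter, 60 mm high; origin at the centre of its underside. Not used
- coupling_b: a second round coupling like coupling_a, 50 mm diameter, 60 mm high; origin at the centre of its underside. Not used
- wrench: steel wrench lying on the bench; origin near its middle, underside, x along it. Not used
- screwdriver: screwdriver lying on the bench; origin near its middle, x along it. Not used
- spray_can: plain white can standing upright, 52 mm diameter, 150 mm high; origin at the centre of its underside. Not used

How it is judged:
By the outcome, as a careful person would: the job done as asked, in the order asked, and still so for the second after the job is handed in, with the robot touching nothing.
It also fails if it takes over 66 s, if anything falls off the work surface, if the arm or the gripper's body presses on something with over 40 N, if the wrist force passes 120 N, or if a joint passes its speed limit or range.

## Robot

A 6-joint arm with a two-finger parallel gripper is mounted at the origin on the work surface. World frame = base frame: x ahead of the robot, y to its left, z up, the work surface at z = 0. Lengths are in m, angles in rad, forces in N, time in s.
With the tool pointing down it reaches from about 0.35 to 0.875 m from the base axis. Payload 4.2 kg.
Tool frame: the origin (TCP) lies between the finger pads; the fingertips stand env.tip_extent ahead of it and the grasp point (between the pads) lies 2 mm behind it (env.tip_extent is the distance from the TCP to the fingertips, in m); z points along the fingers, y is the line along which they close (so a half turn about z gives the same grasp; the last joint's range is limited). The gripper opens to 87 mm and grips with 3 to 60 N. Pads are 19 mm wide; open, the fingers measure 117 mm over their backs; the gripper's body (75 mm by 190 mm) begins 51 mm behind the grasp point.
Start: joints at [1.58, 0.385, 0.008, 0, -1.194, -0.259], TCP at [0.154, 0.606, 0.24] pointing down, gripper open.
Joint ranges: [-3.14, 3.14], [-1.21, 2.06], [-1.07, 1.41], [-3.16, 2.05], [-2.99, -0.16], [-3.1, 3.1]. Speed limits (rad/s): [2.79, 2.79, 3.14, 3.14, 3.14, 3.14].

## Interface

Orientations are given as a rotation vector (axis times angle).
In Python, from bench import sensors, vision, order, finder, env gives the robot as it stands.
- The arm moves only by the shell command python3 -m creep 'ROWS' [FORCE]. ROWS is JSON, a list that holds one entry, the list of rows, each a list of 7 numbers: the turn, a rotation vector about the tool's x, y, z in degrees, then the shift along the tool's x, y, z in m, then the opening, from 0 (shut) to 1 (fully open). In form: [[[ax, ay, az, tx, ty, tz, hand], ...]]. A call has 1 to 10 rows; each row is the pose to reach, as a shift and turn from the pose commanded when the call began, along the tool's axes at that moment; what a row does not reach only later rows make up. A row lasts 1/12 s, in which the tool goes at most 41.7 mm and 7.16 degrees, less where a joint would pass 70% of its speed; a pose out of reach is approached as far as the arm can. A call with a gripper value outside its range is refused whole. The fingers move at their own pace and stop on an object; FORCE is the grip in N (left out, the last holds). Time passes only in rows, so rows that repeat a pose let the fingers close. It gives the time, the measured TCP pose, the force, the opening and the grip force at its end, in the units of the state.
- sensors.get_state(): the state, without advancing time (a new reading comes with each control period).
- vision.get_image(name): name is "scene" or "top" or "wrist"; returns the picture (480x640x3 uint8, blue, green, red); there is no depth.
- vision.camera_params(name): a dict with "fx", "fy", "cx", "cy" (pixels), "distortion" ([k1, k2, p1, p2, k3] as OpenCV has them; the pictures are not rectified), "camera_from_world" (4x4, takes a point from world to camera coordinates). Camera axes: x right, y up, looking along -z (the intrinsics and any distortion apply to the point x, -y, -z); pixel columns grow to the right and rows downward; lengths in m; the calibration is good to about 2 mm. A picture is of the moment at which its call begins: read the wrist's pose just before it. camera_params takes no time and is no camera call; for the wrist camera it gives the pose at the moment of the call.
- order.close_job(): hands the job in; it is judged then, once.
Trained networks look in the newest picture that a camera, given by its name, has taken for a name from the list of things; names that differ only in an ending like _2 or _b are one class to them, and where a whole thing is asked for, a point or a joint stands for the part that bears it (a point fixed in the world has none). Each returns a list of dicts, best first, with "conf" (0 to 1); they miss things now and then, are a little off and sometimes report something else, mostly with a low value. They report only what shows in the picture. A call takes as long as a camera call.
- finder.spot_in(camera, thing): "box" ([left, top, width, height] in pixels, round what is visible of it).
- finder.masks_of(camera, thing): "mask" (480x640 bool, what is visible of it) and "box" ([left, top, width, height] in pixels, round what is visible of it).
The state is a dict: "clock": time; "joint_positions": joint angles; "dq": joint speeds; "tau": joint torques, N m; "tcp_pos": TCP position; "eef_rot": TCP orientation; "ft_force": force on the tool from outside, world axes, zero at the start; "ft_torque": the same for the moment, N m; "gripper_width": opening from 0.0 (shut) to 1.0 (fully open); "grasp_force": force on a finger pad.
Only numpy, scipy, OpenCV 4.12 (cv2) and the standard library are available. Lean on these libraries where they do the work, as an engineer would, in place of code of your own. Each camera call takes 0.05 s, during which the arm holds its last target. There are 200 camera calls.

## Working session

There is one attempt and no reset: what is moved stays moved. The work goes in short steps, Python scripts to look and compute and a shell command to move; the robot and the scene stay as the last step left them, time stands still between calls to the robot, and variables do not carry over. Pictures are saved under pics/ and viewed, at most 10 in all, crops included, and the job is handed in when it is done.

```bash
mkdir -p pics; ls
python3 - <<'E'
from bench import sensors, vision, order, finder, env
import cv2,numpy as np
s=sensors.get_state();print(s['clock'],s['tcp_pos'],s['eef_rot'],env.tip_extent)
a=vision.get_image("scene");b=vision.get_image("top")
cv2.imwrite('pics/scene.png',a);cv2.imwrite('pics/top.png',b)
for c in("scene","top"):
    p=vision.camera_params(c);print(c,p['fx'],p['distortion'],np.round(p['camera_from_world'],3).tolist())
    for t in("spool_long","fixture","handle"):
        print(t,[(np.round(d['box']).tolist(),round(d['conf'],2)) for d in finder.spot_in(c,t)])
E
```

```text
pics
0.0 [0.15434152 0.60507641 0.23845954] [ 3.11496404e+00 -3.91421335e-01 -2.92877024e-04] 0.017
scene 498.658869354503 [-0.08680409  0.          0.          0.          0.        ] [[-0.701, 0.713, 0.016, 0.389], [-0.542, -0.547, 0.638, 0.172], [0.464, 0.438, 0.77, -1.571], [0.0, 0.0, 0.0, 1.0]]
spool_long [([436.0, 344.0, 51.0, 48.0], 0.68)]
fixture [([224.0, 174.0, 126.0, 137.0], 0.74)]
handle [([432.0, 346.0, 50.0, 46.0], 0.67), ([277.0, 219.0, 41.0, 38.0], 0.66)]
top 527.8438574120934 [-0.05437999  0.          0.          0.          0.        ] [[-0.025, -1.0, -0.004, -0.022], [0.993, -0.025, 0.116, -0.559], [-0.116, -0.001, 0.993, -1.12], [0.0, 0.0, 0.0, 1.0]]
spool_long [([98.0, 248.0, 42.0, 52.0], 0.72), ([448.0, 234.0, 34.0, 85.0], 0.16)]
fixture [([324.0, 163.0, 67.0, 153.0], 0.96)]
handle []
```

View pics/scene.png

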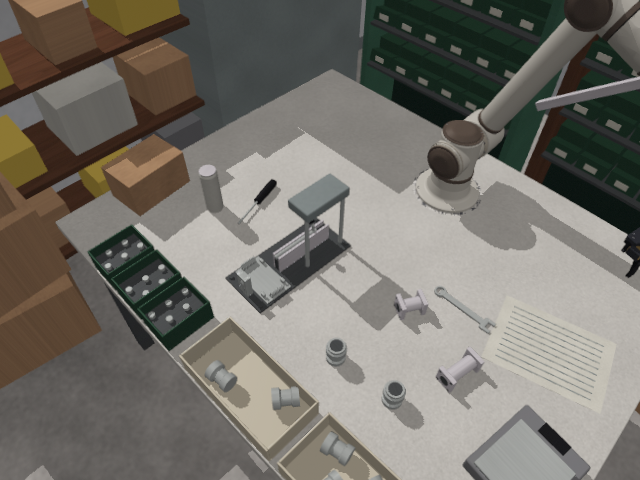

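View pics/top.png

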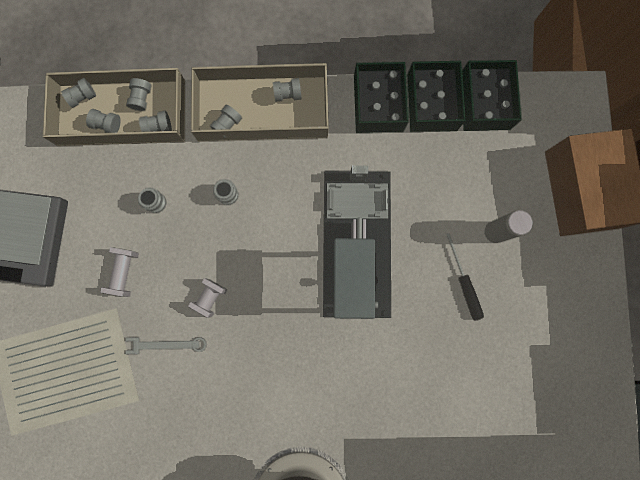

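The scene view shows the long spool at about (461,369), the short one at (410,304), and the stage at (262,280). In the top view these are (117,272), (207,297) and (358,201), with the fixture base spanning (324–391, 172–317). Next I'll write the helpers and get rough positions.

```bash
cat > h.py <<'E'
from bench import sensors, vision, order, finder, env
import cv2,numpy as np
from scipy.spatial.transform import Rotation as Ro
from scipy.optimize import least_squares
F=np.diag([1,-1,-1.])
def cam(n):
    p=vision.camera_params(n);M=np.array(p['camera_from_world'])
    K=np.array([[p['fx'],0,p['cx']],[0,p['fy'],p['cy']],[0,0,1]])
    return K,np.array(p['distortion'],float),F@M[:3,:3],F@M[:3,3]
def proj(c,X):
    K,d,R,t=c; return cv2.projectPoints(np.atleast_2d(X).astype(float),cv2.Rodrigues(R)[0],t,K,d)[0].reshape(-1,2)
def plane(c,uv,z):
    K,d,R,t=c; n=cv2.undistortPoints(np.array(uv,float).reshape(-1,1,2),K,d).reshape(-1,2)
    D=np.c_[n,np.ones(len(n))]@R; o=-R.T@t
    return o+D*((z-o[2])/D[:,2])[:,None]
def tri(obs):  # [(cam,uv)]
    return least_squares(lambda X:np.concatenate([(proj(c,X)[0]-uv) for c,uv in obs]),[.6,0,.03]).x
def go(p,R,ref=None):
    "shift (tool axes) and turn (deg) from the present pose to tcp p, rotation R"
    s=sensors.get_state(); R0=Ro.from_rotvec(s['eef_rot'])
    print('turn',(R0.inv()*R).as_rotvec(degrees=True).round(2),'shift',R0.inv().apply(np.array(p)-s['tcp_pos']).round(4))
def down(yaw): # closing axis y at world angle yaw
    y=np.array([np.cos(yaw),np.sin(yaw),0]);z=np.array([0,0,-1.]);return Ro.from_matrix(np.c_[np.cross(y,z),y,z])
E
python3 - <<'E'
from h import *
t=cam("top");s=cam("scene")
print('cam pos',-t[2].T@t[3],-s[2].T@s[3])
print('long',tri([(t,(117,272)),(s,(461,369))]),'short',tri([(t,(207,297)),(s,(410,304))]))
print('stage',tri([(t,(358,201)),(s,(262,280))]))
print('base corners',plane(t,[(324,172),(390,172),(391,317),(324,317)],.008))
print('flanges',plane(t,[(121,252),(114,292)],.04))
print('can',plane(t,[(518,222)],.15))
st=sensors.get_state();R=Ro.from_rotvec(st['eef_rot']).as_matrix();print(R.round(3))
w=cam("wrist");o=-w[2].T@w[3];print('wrist cam in tool',R.T@(o-st['tcp_pos']),'axis',R.T@w[2][2], 'xaxis',R.T@w[2][0])
E
```

```text
cam pos [ 0.42443994 -0.03701499  1.17767168] [1.09458468 0.50440832 1.09439132]
long [0.49703681 0.39016689 0.03295334] short [0.43843584 0.19270199 0.03035927]
stage [ 0.64540849 -0.14325453  0.00544688]
base corners [[ 0.71289153 -0.06755142  0.008     ]
 [ 0.70921773 -0.21720941  0.008     ]
 [ 0.38389812 -0.20578925  0.008     ]
 [ 0.38773    -0.05861935  0.008     ]]
flanges [[0.5389784  0.3808778  0.04      ]
 [0.45230807 0.39498399 0.04      ]]
can [[ 0.56780091 -0.44548107  0.15      ]]
[[ 0.969 -0.247 -0.   ]
 [-0.247 -0.969 -0.   ]
 [-0.     0.    -1.   ]]
wrist cam in tool [ 7.87279442e-02  1.62980795e-05 -1.44307466e-01] axis [-2.84421559e-01  2.82616692e-04  9.58699273e-01] xaxis [ 5.59239838e-04  9.99999835e-01 -1.28879600e-04]
```

Run:
```python
from h import *
go([.51,.388,.2],down(np.radians(-99.2)))
```

```text
turn [ 0.01  0.   -5.12] shift [0.3983 0.1228 0.0394]
```

```bash
python3 -m creep '[[[0,0,-5,0.398,0.123,0.039,1],[0,0,-5,0.398,0.123,0.039,1],[0,0,-5,0.398,0.123,0.039,1],[0,0,-5,0.398,0.123,0.039,1],[0,0,-5,0.398,0.123,0.039,1],[0,0,-5,0.398,0.123,0.039,1],[0,0,-5,0.398,0.123,0.039,1],[0,0,-5,0.398,0.123,0.039,1],[0,0,-5,0.398,0.123,0.039,1],[0,0,-5,0.398,0.123,0.039,1]]]'; python3 -m creep '[[[0,0,0,0.02,0,0,1],[0,0,0,0,0,0,1],[0,0,0,0,0,0,1]]]';python3 - <<'E'
from h import *
s=sensors.get_state();print(s['clock'],s['tcp_pos'],s['dq'].round(3) if hasattr(s['dq'],'round') else s['dq'],s['joint_positions'])
np.savez('w1.npz',*cam("wrist"));im=vision.get_image("wrist");cv2.imwrite('pics/w1.png',im)
for d in finder.masks_of("wrist","spool_long"):
    m=d['mask'].astype(np.uint8);r=cv2.minAreaRect(cv2.findNonZero(m));print(d['conf'],d['box'],r)
go([.51,.388,.2],down(np.radians(-99.2)))
E
```

```text
clock: 1.23
tcp_pos: [0.5098, 0.3876, 0.2007]
eef_rot: [-3.131, 0.255, -0.0]
ft_force: [0.6, 0.8, -0.8]
gripper_width: 1.0
grasp_force: 0.0
clock: 1.48
tcp_pos: [0.5079, 0.3879, 0.1999]
eef_rot: [3.13, -0.258, -0.003]
ft_force: [-0.8, -1.0, -0.3]
gripper_width: 0.998
grasp_force: 0.0
1.4833 [0.50785605 0.3878738  0.19990102] [ 0.015 -0.005  0.018  0.018  0.003  0.027] [ 9.04568169e-01  4.37452424e-01 -1.07872278e-02 -9.97257800e-04
 -1.12454072e+00  5.02052618e-01]
0.69 [292.6, 171.3, 68.4, 118.2] ((325.4923095703125, 228.8920135498047), (63.08591079711914, 124.13300323486328), 1.123302698135376)
turn [-0.   -0.01 -0.09] shift [0.0019 0.0006 0.0008]
```

View pics/w1.png

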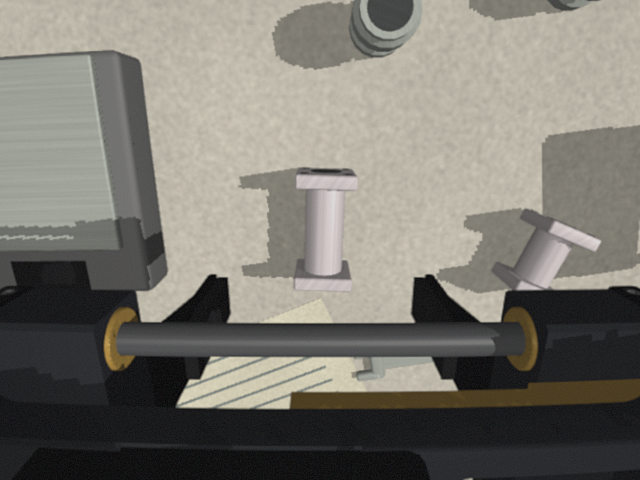

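The wrist view shows the long spool upright at about (325,229). Its far flange is at rows 169–188 and its near flange at rows 262–290, and there's clear space round it. I'll fit a 3D outline to the masks from two views.

```bash
cat >> h.py <<'E'
def sil(c,p,L=.1,S=4):
    x,y,z,a=p; im=np.zeros((480*S,640*S),np.uint8); e=np.array([np.cos(a),np.sin(a),0]);n=np.array([-e[1],e[0],0]);k=np.array([0,0,1.])
    th=np.linspace(0,2*np.pi,25)
    for lo,hi,pr in((-L/2,-L/2+.012,[(.025*i,.025*j) for i in(-1,1) for j in(-1,1)]),(L/2-.012,L/2,[(.025*i,.025*j) for i in(-1,1) for j in(-1,1)]),(-L/2,L/2,[(.017*np.cos(t),.017*np.sin(t)) for t in th])):
        P=[np.array([x,y,z])+e*l+n*u+k*v for l in(lo,hi) for u,v in pr]
        cv2.fillConvexPoly(im,np.round(cv2.convexHull((proj(c,P)*S+S/2).astype(np.float32))).astype(int),255)
    return cv2.resize(im,(640,480),interpolation=cv2.INTER_AREA)/255.
E
python3 - <<'E'
from h import *
from scipy.optimize import minimize
z=np.load('w1.npz');w=[z[k] for k in z];t=cam("top");s=cam("scene")
M=[]
m=max(finder.masks_of("wrist","spool_long"),key=lambda d:d['conf'])['mask'];M.append((w,m,'w'))
vision.get_image("scene");vision.get_image("top")
for n,c,px in(("scene",s,(461,369)),("top",t,(117,272))):
    for d in finder.masks_of(n,"spool_long"):
        if d['mask'][px[1],px[0]]: M.append((c,d['mask'],n));print(n,d['conf'],d['box']);break
def f(p,MM): return sum(1-np.minimum(sil(c,p),m).sum()/np.maximum(sil(c,p),m).sum() for c,m,_ in MM)
p0=np.array([.497,.388,.025,np.radians(-9)])
for MM in(M,M[:1],M[:2]):
    r=minimize(f,p0,args=(MM,),method='Nelder-Mead',options=dict(initial_simplex=p0+np.vstack([np.zeros(4),np.diag([.008,.008,.006,.06])]),maxiter=250))
    print([n for _,_,n in MM],r.x.round(4),np.degrees(r.x[3]),r.fun)
E
```

```text
scene 0.77 [433.0, 343.1, 50.3, 49.4]
['w', 'scene'] [ 0.4993  0.3855  0.0289 -0.1928] -11.044128438744707 0.14012496024806487
['w'] [ 0.4973  0.3864  0.0225 -0.1978] -11.333477132618361 0.030502611051918316
['w', 'scene'] [ 0.4993  0.3855  0.0289 -0.1928] -11.044128438744707 0.14012496024806487
```

Run:
```python
from h import *
go([.498,.386,.026],down(np.radians(-101.2)))
```

```text
turn [-0.02 -0.01  1.93] shift [-0.0095  0.0049  0.1749]
```

```bash
python3 -m creep '[[[0,0,2,-0.01,0.005,0.04,1],[0,0,2,-0.01,0.005,0.08,1],[0,0,2,-0.01,0.005,0.11,1],[0,0,2,-0.01,0.005,0.135,1],[0,0,2,-0.01,0.005,0.155,1],[0,0,2,-0.01,0.005,0.168,1],[0,0,2,-0.01,0.005,0.174,1],[0,0,2,-0.01,0.005,0.174,1]]]'; python3 -m creep '[[[0,0,0,0,0,0,0.2],[0,0,0,0,0,0,0.2],[0,0,0,0,0,0,0.2],[0,0,0,0,0,0,0.2],[0,0,0,0,0,0,0.2],[0,0,0,0,0,0,0.2],[0,0,0,0,0,0,0.2],[0,0,0,0,0,0,0.2]]]' 40
```

```text
clock: 2.5
tcp_pos: [0.497, 0.3851, 0.0252]
eef_rot: [3.124, -0.309, -0.003]
ft_force: [-0.5, -0.7, 0.3]
gripper_width: 1.002
grasp_force: 0.0
clock: 3.17
tcp_pos: [0.4976, 0.3856, 0.0269]
eef_rot: [-3.126, 0.31, -0.0]
ft_force: [-0.4, 0.2, 0.1]
gripper_width: 0.479
grasp_force: 0.0
```

```bash
python3 -m creep '[[[0,0,0,0,0,0,0.2],[0,0,0,0,0,0,0.2],[0,0,0,0,0,0,0.2],[0,0,0,0,0,0,0.2],[0,0,0,0,0,0,0.2]]]' 40;  python3 -m creep '[[[0,0,0,0,0,-0.03,0.2],[0,0,0,0,0,-0.06,0.2],[0,0,0,0,0,-0.1,0.2],[0,0,0,0,0,-0.14,0.2],[0,0,0,0,0,-0.18,0.2],[0,0,0,0,0,-0.2,0.2],[0,0,0,0,0,-0.2,0.2]]]'
python3 - <<'E'
from h import *
s=sensors.get_state();print(s['joint_positions'])
go([.60,-.06,.2],down(np.radians(-1.6)))
go([.60,-.06,.2],down(np.radians(178.4)))
E
```

```text
clock: 3.58
tcp_pos: [0.4977, 0.3857, 0.0267]
eef_rot: [-3.126, 0.309, -0.0]
ft_force: [-0.2, 0.2, 0.1]
gripper_width: 0.381
grasp_force: 40.0
clock: 4.17
tcp_pos: [0.4993, 0.3872, 0.2327]
eef_rot: [-3.118, 0.308, -0.011]
ft_force: [0.1, 0.9, -2.5]
gripper_width: 0.382
grasp_force: 40.0
[ 0.91589501  0.39549954  0.00662019  0.00149982 -1.17107323  0.45745765]
turn [-8.000e-02 -7.100e-01 -9.968e+01] shift [0.186  0.4191 0.03  ]
turn [-6.800e-01  8.000e-02  8.032e+01] shift [0.186  0.4191 0.03  ]
```

Run:
```python
from h import *
go([.645,-.07,.27],down(np.radians(178.4)))
```

```text
turn [-6.800e-01  8.000e-02  8.032e+01] shift [ 0.2325  0.4195 -0.0397]
```

```bash
python3 -m creep '[[[0,0,7,0.02,0.04,-0.01,0.2],[0,0,14,0.04,0.075,-0.02,0.2],[0,0,21,0.06,0.11,-0.04,0.2],[0,0,28,0.08,0.145,-0.04,0.2],[0,0,35,0.1,0.18,-0.04,0.2],[0,0,42,0.12,0.215,-0.04,0.2],[0,0,49,0.14,0.25,-0.04,0.2],[0,0,56,0.16,0.285,-0.04,0.2],[0,0,63,0.18,0.32,-0.04,0.2],[0,0,70,0.2,0.35,-0.04,0.2]]]'
python3 - <<'E'
from h import *
go([.645,-.07,.27],down(np.radians(178.4)))
E
```

```text
clock: 5.0
tcp_pos: [0.6238, 0.0006, 0.2638]
eef_rot: [2.373, -2.053, -0.006]
ft_force: [0.2, 0.8, -3.3]
gripper_width: 0.377
grasp_force: 40.0
turn [0.32 0.01 9.87] shift [ 0.0729 -0.0108 -0.0063]
```

```bash
python3 -m creep '[[[0,0,5,0.03,-0.005,-0.003,0.2],[0,0,9.9,0.06,-0.011,-0.005,0.2],[0,0,9.9,0.073,-0.011,-0.005,0.2],[0,0,9.9,0.073,-0.011,-0.005,0.2],[0,0,9.9,0.073,-0.011,-0.005,0.2],[0,0,9.9,0.073,-0.011,-0.005,0.2]]]'
python3 - <<'E'
from h import *
s=sensors.get_state();print(s['clock'],s['tcp_pos'],s['eef_rot'],s['joint_positions'])
np.savez('w2.npz',*cam("wrist"));im=vision.get_image("wrist");cv2.imwrite('pics/w2.png',im)
for n in("stage","keeper","handle","spool_long"):print(n,[(np.round(d['box']).tolist(),round(d['conf'],2)) for d in finder.spot_in("wrist",n)])
E
```

```text
clock: 5.5
tcp_pos: [0.6461, -0.0666, 0.27]
eef_rot: [2.197, -2.242, -0.004]
ft_force: [-0.2, -0.2, -3.7]
gripper_width: 0.379
grasp_force: 40.0
5.5 [ 0.64608572 -0.0666023   0.26998729] [ 2.19741047 -2.24248843 -0.00404679] [ 1.45429987e-01  4.11261309e-01  1.25748687e-01 -9.75969985e-04
 -1.28837451e+00 -1.65461707e-01]
stage [([248.0, 49.0, 392.0, 198.0], 0.85), ([247.0, 190.0, 148.0, 200.0], 0.63)]
keeper [([247.0, 52.0, 392.0, 199.0], 0.83)]
handle [([370.0, 91.0, 201.0, 48.0], 0.61)]
spool_long []
```

View pics/w2.png

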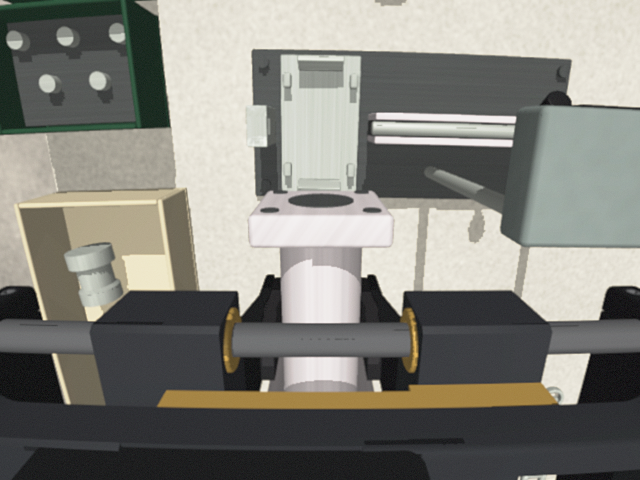

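The wrist view shows the fixture base with corners near (252,49), (571,61) and (256,194). The stage plate is at columns 281–361, rows 56–190, the keeper at (257,126) and the bolt at about (372–515,130). The held spool's front flange is at (250–392, 193–247). I'll enlarge the stage area to get exact points.

Run:
```python
import cv2
im=cv2.imread('pics/w2.png')[38:210,238:418];cv2.imwrite('pics/w2c.png',cv2.resize(im,None,fx=3.4,fy=3.4,interpolation=cv2.INTER_CUBIC))
```

```text
(no output)
```

View pics/w2c.png

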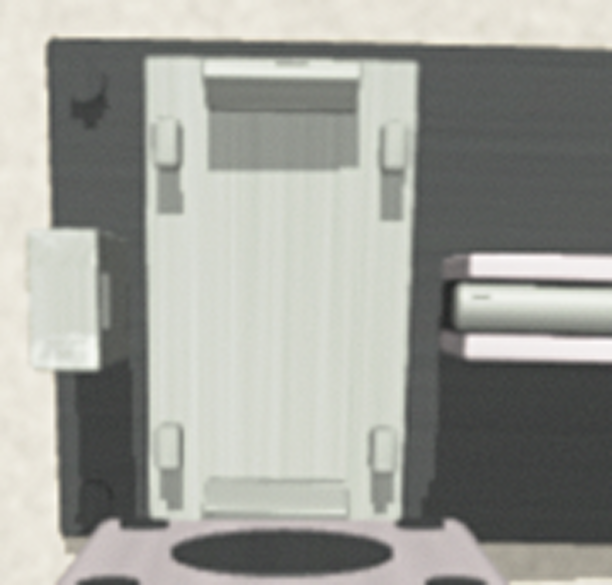

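Run:
```python
import cv2
im=cv2.imread('pics/w2.png')[180:260,236:406];cv2.imwrite('pics/w2d.png',cv2.resize(im,None,fx=4,fy=4,interpolation=cv2.INTER_CUBIC))
from h import *
z=np.load('w2.npz');w=[z[k] for k in z]
q=lambda u,v:(238+(u+.5)/3.4-.5,38+(v+.5)/3.4-.5)
obs=[((-75,-70,8),q(50,40)),((75,-70,8),q(63,538)),((-75,260,8),(571,61)),((-69,-40,12),q(146,58)),((-69,40,12),q(418,62)),((-18,-64,78),q(30,230)),((-18,-46,78),q(98,229)),((18,-46,78),q(101,369)),((18,-64,78),q(34,366))]
P=np.array([o[0] for o in obs])/1000;U=np.array([o[1] for o in obs])
def X(p,P):return np.c_[P[:,0]*np.cos(p[2])-P[:,1]*np.sin(p[2])+p[0],P[:,0]*np.sin(p[2])+P[:,1]*np.cos(p[2])+p[1],P[:,2]+p[3]]
r=least_squares(lambda p:(proj(w,X(p,P))-U).ravel(),[.645,-.14,1.54,0],loss='soft_l1');print(r.x.round(4),np.degrees(r.x[2]),(proj(w,X(r.x,P))-U).round(1).tolist())
np.save('fix.npy',r.x)
t=cam("top");print('top check',proj(t,X(r.x,P)).round(1).tolist()[:3],proj(t,X(r.x,np.array([[.075,.26,.008]]))))
```

```text
[ 0.6451 -0.142   1.5309 -0.005 ] 87.71469950948818 [[-0.5, -0.5], [-0.8, -0.7], [-0.3, -0.5], [0.6, 0.3], [0.3, 0.8], [-0.2, -0.9], [0.5, -0.3], [0.3, 0.8], [-0.2, 1.4]]
top check [[390.7, 171.3], [324.9, 170.3], [391.0, 317.6]] [[323.05434024 316.66953078]]
```

View pics/w2d.png

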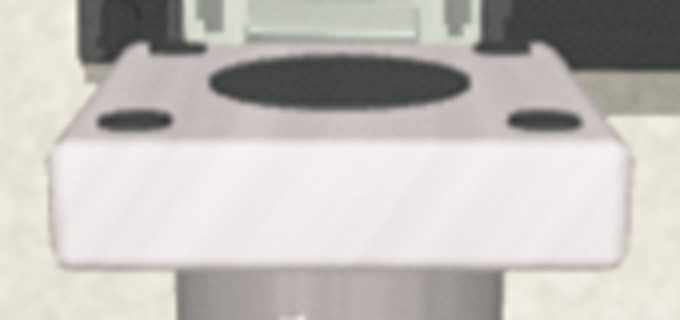

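Run:
```python
from h import *
z=np.load('w2.npz');w=[z[k] for k in z]
tp=np.array([0.64608572,-0.0666023,0.26998729]);R=Ro.from_rotvec([2.19741047,-2.24248843,-0.00404679])
print('tool y angle',np.degrees(np.arctan2(*R.as_matrix()[[1,0],1])))
q=lambda u,v:(236+(u+.5)/4-.5,180+(v+.5)/4-.5)
P=np.array([(50,-25,-25),(50,25,-25),(38,-25,-25),(38,25,-25),(50,-25,25),(50,25,25)])/1000
U=np.array([q(53,142),q(629,140),q(55,267),q(629,266),q(128,45),q(550,45)])
def X(p): return tp+R.apply(Ro.from_euler('zy',[p[3],p[4]]).apply(P)+p[:3])
r=least_squares(lambda p:(proj(w,X(p))-U).ravel(),np.zeros(5))
print('spool in tool',r.x[:3].round(4),np.degrees(r.x[3:]),r.fun.round(1))
# fixture with z fixed
f=np.load('fix.npy')
qq=lambda u,v:(238+(u+.5)/3.4-.5,38+(v+.5)/3.4-.5)
obs=[((-75,-70,8),qq(50,40)),((75,-70,8),qq(63,538)),((-75,260,8),(571,61)),((-69,-40,12),qq(146,58)),((-69,40,12),qq(418,62)),((-18,-64,78),qq(30,230)),((-18,-46,78),qq(98,229)),((18,-46,78),qq(101,369)),((18,-64,78),qq(34,366))]
P2=np.array([o[0] for o in obs])/1000;U2=np.array([o[1] for o in obs])
def Y(p):return np.c_[P2[:,0]*np.cos(p[2])-P2[:,1]*np.sin(p[2])+p[0],P2[:,0]*np.sin(p[2])+P2[:,1]*np.cos(p[2])+p[1],P2[:,2]]
g=least_squares(lambda p:(proj(w,Y(p))-U2).ravel(),f[:3]);print('z0',g.x.round(4),np.degrees(g.x[2]),g.fun.round(1))
```

```text
tool y angle 178.83663852362494
spool in tool [-0.0018 -0.      0.0058] [-0.20909485 -0.80240535] [-0.6 -0.9  0.4 -0.8  0.8  1.  -1.3  0.9  0.3  0.1  0.5 -0.2]
z0 [ 0.6449 -0.1417  1.5299] 87.65964032231884 [-1.  -1.2 -1.4  0.3  3.  -0.7  0.4 -0.4  1.2  0.3 -0.9 -0.9  0.1 -0.3
 -0.1  1.4 -0.9  2. ]
```

Run:
```python
from h import *
go([.645,-.143,.12],down(np.radians(177.7)))
```

```text
turn [-0.    0.01  1.18] shift [0.0768 0.0003 0.1518]
```

```bash
python3 -m creep '[[[0,0,1.2,0.03,0,0,0.2],[0,0,1.2,0.06,0,0.01,0.2],[0,0,1.2,0.077,0,0.04,0.2],[0,0,1.2,0.077,0,0.075,0.2],[0,0,1.2,0.077,0,0.11,0.2],[0,0,1.2,0.077,0,0.135,0.2],[0,0,1.2,0.077,0,0.15,0.2],[0,0,1.2,0.077,0,0.152,0.2],[0,0,1.2,0.077,0,0.152,0.2],[0,0,1.2,0.077,0,0.152,0.2]]]'
python3 - <<'E'
from h import *
s=sensors.get_state();print(s['clock'],s['tcp_pos'],s['eef_rot'])
np.savez('w3.npz',*cam("wrist"));im=vision.get_image("wrist");cv2.imwrite('pics/w3.png',im)
go([.645,-.143,.0385],down(np.radians(177.7)))
E
```

```text
clock: 6.58
tcp_pos: [0.6465, -0.1441, 0.1213]
eef_rot: [-2.174, 2.265, -0.004]
ft_force: [0.1, 0.2, -2.1]
gripper_width: 0.379
grasp_force: 40.0
6.5833 [ 0.64651487 -0.14410388  0.12132026] [-2.17437882  2.26532172 -0.00384745]
turn [-0.23 -0.02 -0.06] shift [-0.0011  0.0021  0.0834]
```

View pics/w3.png

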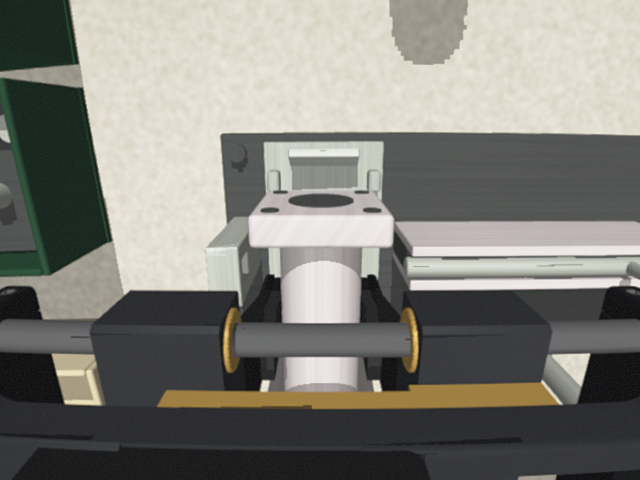

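The w3 view shows the spool hanging above the stage. The base corner is at (221,134), the stage plate's far corners at (264,142) and (383,141), the stop at (289–358,153) and the guides at (274,172) and (375,172). I'll triangulate these with w2.

Run:
```python
from h import *
L=lambda n:(lambda z:[z[k] for k in z])(np.load(n));w2=L('w2.npz');w3=L('w3.npz')
q=lambda u,v:(238+(u+.5)/3.4-.5,38+(v+.5)/3.4-.5)
D={'base(-75,-70)':(q(50,40),(221,134),(-75,-70)),'stage(-69,-40)':(q(146,58),(264.3,142),(-69,-40)),'stage(-69,40)':(q(418,62),(383,141),(-69,40))}
for k,(a,b,f) in D.items():
    X=tri([(w2,a),(w3,b)]);th=np.radians(87.7);c,s=np.cos(th),np.sin(th);f=np.array(f)/1000
    o=X[:2]-np.array([c*f[0]-s*f[1],s*f[0]+c*f[1]])
    p=plane(w3,[b],.008 if 'base' in k else .012)[0][:2]-np.array([c*f[0]-s*f[1],s*f[0]+c*f[1]])
    print(k,X.round(4),'origin',o.round(4),'w3 only',p.round(4))
```

```text
base(-75,-70) [ 0.7114 -0.2188  0.0057] origin [ 0.6444 -0.141 ] w3 only [ 0.6439 -0.1411]
stage(-69,-40) [ 0.6823 -0.2124  0.0086] origin [ 0.6451 -0.1418] w3 only [ 0.6444 -0.1419]
stage(-69,40) [ 0.6029 -0.2098  0.0089] origin [ 0.6456 -0.1425] w3 only [ 0.6461 -0.1426]
```

```bash
python3 -m creep '[[[0,0,0,-0.001,0.0015,0.015,0.2],[0,0,0,-0.001,0.0015,0.03,0.2],[0,0,0,-0.001,0.0015,0.045,0.2],[0,0,0,-0.001,0.0015,0.055,0.2],[0,0,0,-0.001,0.0015,0.063,0.2],[0,0,0,-0.001,0.0015,0.07,0.2],[0,0,0,-0.001,0.0015,0.075,0.2],[0,0,0,-0.001,0.0015,0.078,0.2],[0,0,0,-0.001,0.0015,0.078,0.2]]]'
```

```text
clock: 7.38
tcp_pos: [0.6437, -0.1433, 0.0414]
eef_rot: [2.174, -2.267, -0.001]
ft_force: [-0.7, -0.9, -3.3]
gripper_width: 0.378
grasp_force: 40.0
```

```bash
python3 -m creep '[[[0,0,0,0,0,0.001,0.2],[0,0,0,0,0,0.002,0.2],[0,0,0,0,0,0.002,0.2]]]';python3 -m creep '[[[0,0,0,0,0,0.001,0.2],[0,0,0,0,0,0.001,0.2]]]'
```

```text
clock: 7.63
tcp_pos: [0.6441, -0.1433, 0.04]
eef_rot: [-2.174, 2.267, -0.001]
ft_force: [-0.2, 0.6, -3.2]
gripper_width: 0.375
grasp_force: 40.0
clock: 7.8
tcp_pos: [0.6439, -0.1432, 0.0388]
eef_rot: [-2.174, 2.268, -0.0]
ft_force: [-0.2, -0.4, -3.0]
gripper_width: 0.384
grasp_force: 40.0
```

```bash
python3 -m creep '[[[0,0,0,0,0,0.001,0.2],[0,0,0,0,0,0.001,0.2]]]';python3 -m creep '[[[0,0,0,0,0,0.001,0.2],[0,0,0,0,0,0.001,0.2]]]'
```

```text
clock: 7.97
tcp_pos: [0.6439, -0.1432, 0.0387]
eef_rot: [2.175, -2.267, 0.0]
ft_force: [-2.9, 0.8, 3.2]
gripper_width: 0.378
grasp_force: 40.0
clock: 8.13
tcp_pos: [0.6439, -0.1433, 0.0387]
eef_rot: [2.175, -2.267, 0.001]
ft_force: [-3.2, 2.0, 7.8]
gripper_width: 0.38
grasp_force: 40.0
```

```bash
python3 -m creep '[[[0,0,0,0,0,0,0.58],[0,0,0,0,0,0,0.58],[0,0,0,0,0,0,0.58],[0,0,0,0,0,0,0.58],[0,0,0,0,0,-0.01,0.58],[0,0,0,0,0,-0.03,0.58],[0,0,0,0,0,-0.06,0.58],[0,0,0,0,0,-0.1,0.58]]]'; python3 -m creep '[[[0,0,0,0,0,-0.04,0.58],[0,0,0,0,0,-0.08,0.58],[0,0,0,-0.02,0,-0.1,0.58],[0,0,0,-0.05,0,-0.12,0.58],[0,0,0,-0.07,0,-0.12,0.58],[0,0,0,-0.07,0,-0.12,0.58],[0,0,0,-0.07,0,-0.12,0.58]]]'
python3 - <<'E'
from h import *
s=sensors.get_state();print(s['clock'],s['tcp_pos'],s['eef_rot'],s['joint_positions'])
np.savez('w4.npz',*cam("wrist"));im=vision.get_image("wrist");cv2.imwrite('pics/w4.png',im[:300])
E
```

```text
clock: 8.8
tcp_pos: [0.6421, -0.1432, 0.1353]
eef_rot: [2.171, -2.265, -0.007]
ft_force: [0.7, -0.2, -0.1]
gripper_width: 0.581
grasp_force: 0.0
clock: 9.38
tcp_pos: [0.6468, -0.0723, 0.2575]
eef_rot: [-2.176, 2.265, -0.001]
ft_force: [-0.2, -0.4, -0.4]
gripper_width: 0.579
grasp_force: 0.0
9.3833 [ 0.64679231 -0.07234293  0.25754561] [-2.17561893e+00  2.26506821e+00 -9.07860900e-04] [ 1.36652576e-01  4.17948049e-01  1.05001567e-01 -7.43892684e-05
 -1.25676934e+00 -1.76910424e-01]
```

View pics/w4.png

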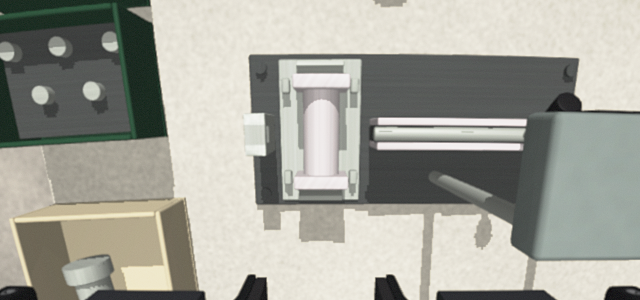

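The w4 view shows the spool seated on the stage plate, with its flanges at columns 293–349 between the guides (290 and 350) and rows 74–188 between the stops. The handle tip shows at (565,104). I'll check the centring and work out the leaning approach.

```bash
cat >> h.py <<'E'
O=np.array([.645,-.1418]);TH=np.radians(87.7)
def fx(p): p=np.array(p)/1000;c,s=np.cos(TH),np.sin(TH);return np.array([O[0]+c*p[0]-s*p[1],O[1]+s*p[0]+c*p[1],p[2]])
def lean(deg):
    a=np.radians(deg);z=np.array([np.sin(a),0,-np.cos(a)]);y=np.array([0,1.,0])
    return Ro.from_euler('z',TH)*Ro.from_matrix(np.c_[np.cross(y,z),y,z])
E
python3 - <<'E'
from h import *
z=np.load('w4.npz');w=[z[k] for k in z]
im=cv2.imread('pics/w4.png')
# fit the spool outline on the top plane, relative to fixture features seen in the same picture
P=plane(w,[(293.5,74),(349.5,74),(294.5,188.5),(348.5,188.5)],.062);print('spool centre',P.mean(0).round(4))
S=plane(w,[(280,59),(360,60),(283,199),(358,199)],.012);print('stage plate centre',S.mean(0).round(4))
go(fx([-150,20,290]),lean(42));go(fx([-15,200,107])-.12*lean(42).as_matrix()[:,2],lean(42));print(fx([-15,200,107]))
E
```

```text
spool centre [ 0.6438 -0.1425  0.062 ]
stage plate centre [ 0.645  -0.1423  0.012 ]
turn [-1.000e-02 -4.201e+01 -8.000e-02] shift [ 0.2187  0.0185 -0.0331]
turn [-1.000e-02 -4.201e+01 -8.000e-02] shift [0.1642 0.1986 0.0607]
[ 0.44455914 -0.14876156  0.107     ]
```

```bash
python3 -m creep '[[[0,0,0,0.03,0.002,-0.03,0.58],[0,0,0,0.07,0.005,-0.033,0.58],[0,-7,0,0.11,0.01,-0.033,0.58],[0,-14,0,0.15,0.015,-0.033,0.58],[0,-21,0,0.185,0.018,-0.033,0.58],[0,-28,0,0.21,0.018,-0.033,0.58],[0,-35,0,0.219,0.018,-0.033,0.58],[0,-42,0,0.219,0.018,-0.033,0.58],[0,-42,0,0.219,0.018,-0.033,0.58],[0,-42,0,0.219,0.018,-0.033,0.58]]]'
python3 - <<'E'
from h import *
s=sensors.get_state();print(s['clock'],s['joint_positions'])
go(fx([-15,200,107])-.12*lean(42).as_matrix()[:,2],lean(42))
E
```

```text
clock: 10.27
tcp_pos: [0.6184, -0.2946, 0.2865]
eef_rot: [-1.745, 1.833, 0.676]
ft_force: [-0.0, 0.2, 0.8]
gripper_width: 0.58
grasp_force: 0.0
10.2667 [-0.51468197  0.66905398  0.66345716 -0.67563554 -1.87628594  0.35983082]
turn [-0.07  0.06 -0.46] shift [0.0185 0.1796 0.106 ]
```

```bash
python3 -m creep '[[[0,0,0,0,0.03,0,0.58],[0,0,0,0,0.07,0,0.58],[0,0,0,0.005,0.11,0.02,0.58],[0,0,0,0.01,0.145,0.04,0.58],[0,0,0,0.0185,0.17,0.06,0.58],[0,0,-0.4,0.0185,0.18,0.08,0.58],[0,0,-0.4,0.0185,0.18,0.08,0.58],[0,0,-0.4,0.0185,0.18,0.08,0.58]]]'
python3 - <<'E'
from h import *
s=sensors.get_state();print(s['clock'],s['tcp_pos'],s['joint_positions'])
np.savez('w5.npz',*cam("wrist"));im=vision.get_image("wrist");cv2.imwrite('pics/w5.png',im)
print([(np.round(d['box']).tolist(),round(d['conf'],2)) for d in finder.spot_in("wrist","handle")])
w=cam("wrist");a=np.array([-np.sin(np.radians(35)),0,np.cos(np.radians(35))])*18
for k in(-1,0,1):print(k,proj(w,fx(np.array([-15,200,107])+k*a)))
go(fx([-15,200,107]),lean(42))
E
```

```text
clock: 10.93
tcp_pos: [0.4411, -0.243, 0.2189]
eef_rot: [-1.761, 1.819, 0.668]
ft_force: [0.1, -0.5, 0.4]
gripper_width: 0.579
grasp_force: 0.0
10.9333 [ 0.44113134 -0.24301062  0.2188691 ] [-0.57413392  0.43920191  0.07132436 -0.61271595 -1.62002146  0.64434898]
[([150.0, 186.0, 163.0, 53.0], 0.85)]
-1 [[323.53581807 213.27368161]]
0 [[323.61891882 220.99802412]]
1 [[323.71149716 229.6205119 ]]
turn [-0.13 -0.2   0.52] shift [0.0036 0.0023 0.1474]
```

View pics/w5.png

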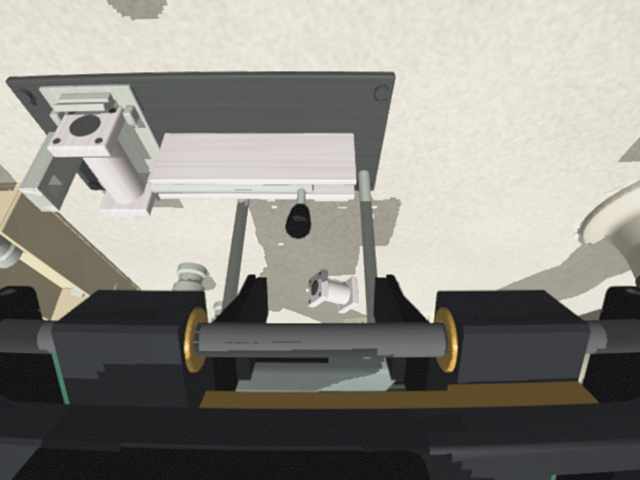

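The w5 view shows the black handle with its axis at column 298 and its end cap at (298,222). That's left of the predicted 323.6, so the bolt may already be slightly forward. I'll check against the base corner (394,73) and solve for y.

Run:
```python
from h import *
z=np.load('w5.npz');w=[z[k] for k in z]
a=np.array([-np.sin(np.radians(35)),0,np.cos(np.radians(35))])*18
print(proj(w,[fx([-75,260,8]),fx([-75,-70,8]),fx([-13.5-4.5,230,66])]).round(1))
for y in(200,190,185,180,175):print(y,proj(w,fx(np.array([-15,y,107])+a)),proj(w,fx(np.array([-15,y,107])-a)))
```

```text
[[396.4  78.6]
 [  3.   81.5]
 [356.7 178.7]]
200 [[321.1881321  229.08831403]] [[321.17252026 212.68465576]]
190 [[307.94757572 228.97243827]] [[309.31538245 212.58057454]]
185 [[301.32814126 228.91479353]] [[303.3873619  212.52944525]]
180 [[294.71017816 228.85735223]] [[297.4603599  212.47892948]]
175 [[288.09436846 228.80012042]] [[291.53486644 212.42903168]]
```

Run:
```python
from h import *
go(fx([-15,184,107]),lean(42))
```

```text
turn [-0.13 -0.2   0.52] shift [ 0.0038 -0.0137  0.1475]
```

```bash
python3 -m creep '[[[0,0,0.4,0.004,-0.014,0.02,0.58],[0,0,0.4,0.004,-0.014,0.05,0.58],[0,0,0.4,0.004,-0.014,0.075,0.58],[0,0,0.4,0.004,-0.014,0.095,0.58],[0,0,0.4,0.004,-0.014,0.11,0.58],[0,0,0.4,0.004,-0.014,0.125,0.58],[0,0,0.4,0.004,-0.014,0.137,0.58],[0,0,0.4,0.004,-0.014,0.145,0.58],[0,0,0.4,0.004,-0.014,0.145,0.58]]]'; python3 -m creep '[[[0,0,0,0,0,0,0.1],[0,0,0,0,0,0,0.1],[0,0,0,0,0,0,0.1],[0,0,0,0,0,0,0.1],[0,0,0,0,0,0,0.1],[0,0,0,0,0,0,0.1],[0,0,0,0,0,0,0.1],[0,0,0,0,0,0,0.1]]]' 10
```

```text
clock: 11.78
tcp_pos: [0.4597, -0.1498, 0.1068]
eef_rot: [-1.752, 1.826, 0.674]
ft_force: [-0.6, 0.2, 0.4]
gripper_width: 0.582
grasp_force: 0.0
clock: 12.45
tcp_pos: [0.4602, -0.1511, 0.1078]
eef_rot: [-1.751, 1.827, 0.669]
ft_force: [1.5, -0.9, 1.5]
gripper_width: 0.21
grasp_force: 9.9
```

```bash
python3 -m creep '[[[0,0,0,0,-0.008,0,0.1],[0,0,0,0,-0.018,0,0.1],[0,0,0,0,-0.028,0,0.1],[0,0,0,0,-0.038,0,0.1],[0,0,0,0,-0.048,0,0.1],[0,0,0,0,-0.058,0,0.1],[0,0,0,0,-0.068,0,0.1],[0,0,0,0,-0.078,0,0.1],[0,0,0,0,-0.088,0,0.1],[0,0,0,0,-0.088,0,0.1]]]' 20
python3 - <<'E'
from h import *
s=sensors.get_state();print(s['joint_positions'],s['ft_force'])
p=s['tcp_pos'];d=p[:2]-O;print('y_f',-np.sin(TH)*d[0]+np.cos(TH)*d[1],'x_f',np.cos(TH)*d[0]+np.sin(TH)*d[1])
E
```

```text
clock: 13.28
tcp_pos: [0.5506, -0.1544, 0.1079]
eef_rot: [-1.752, 1.825, 0.668]
ft_force: [2.2, -1.5, 4.5]
gripper_width: 0.2
grasp_force: 19.8
[-0.37943422  0.60344795  0.0713285  -0.69891502 -1.38067469  0.59848247] [ 2.24023406 -1.45784549  4.46619441]
y_f 0.09381291080569854 x_f -0.01635283922373337
```

```bash
python3 -m creep '[[[0,0,0,0,-0.004,0,0.1],[0,0,0,0,-0.008,0,0.1],[0,0,0,0,-0.012,0,0.1],[0,0,0,0,-0.015,0,0.1],[0,0,0,0,-0.017,0,0.1],[0,0,0,0,-0.017,0,0.1]]]';python3 -m creep '[[[0,0,0,0,-0.001,0,0.1],[0,0,0,0,-0.002,0,0.1],[0,0,0,0,-0.002,0,0.1]]]'
```

```text
clock: 13.78
tcp_pos: [0.5655, -0.1549, 0.1079]
eef_rot: [-1.752, 1.826, 0.671]
ft_force: [-1.6, -2.2, 5.3]
gripper_width: 0.202
grasp_force: 19.7
clock: 14.03
tcp_pos: [0.5671, -0.1549, 0.1078]
eef_rot: [-1.751, 1.826, 0.672]
ft_force: [-1.9, -1.8, 5.1]
gripper_width: 0.208
grasp_force: 19.7
```

```bash
for i in 1 2; do :; done; python3 -m creep '[[[0,0,0,0,-0.001,0,0.1],[0,0,0,0,-0.002,0,0.1],[0,0,0,0,-0.002,0,0.1]]]';python3 -m creep '[[[0,0,0,0,-0.001,0,0.1],[0,0,0,0,-0.0015,0,0.1],[0,0,0,0,-0.0015,0,0.1]]]'
```

```text
clock: 14.28
tcp_pos: [0.5691, -0.155, 0.1078]
eef_rot: [-1.751, 1.826, 0.672]
ft_force: [-2.2, -1.7, 5.1]
gripper_width: 0.205
grasp_force: 19.7
clock: 14.53
tcp_pos: [0.5693, -0.155, 0.1078]
eef_rot: [-1.752, 1.826, 0.676]
ft_force: [-4.0, -2.1, 6.3]
gripper_width: 0.206
grasp_force: 19.7
```

```bash
python3 -m creep '[[[0,0,0,0,-0.001,0,0.1],[0,0,0,0,-0.002,0,0.1],[0,0,0,0,-0.002,0,0.1]]]';python3 -m creep '[[[0,0,0,0,-0.001,0,0.1],[0,0,0,0,-0.002,0,0.1],[0,0,0,0,-0.002,0,0.1]]]'
```

```text
clock: 14.78
tcp_pos: [0.5694, -0.155, 0.1078]
eef_rot: [-1.753, 1.826, 0.681]
ft_force: [-8.2, -3.1, 7.4]
gripper_width: 0.21
grasp_force: 19.7
clock: 15.03
tcp_pos: [0.5694, -0.1549, 0.1078]
eef_rot: [-1.754, 1.826, 0.687]
ft_force: [-12.2, -4.4, 8.2]
gripper_width: 0.211
grasp_force: 19.6
```

```bash
python3 -m creep '[[[0,0,0,0,0.003,0,0.1],[0,0,0,0,0.004,0,0.1],[0,0,0,0,0.004,0,0.5],[0,0,0,0,0.004,0,0.5],[0,0,0,0,0.004,0,0.5],[0,0,0,0,0.004,0,0.5],[0,0,0,0,0.004,0,0.5],[0,0,0,0,0.004,0,0.5],[0,0,0,0,0.004,0,0.5]]]';python3 -m creep '[[[0,0,0,0,0,-0.01,0.5],[0,0,0,0,0,-0.03,0.5],[0,0,0,0,0,-0.06,0.5],[0,0,0,0,0,-0.1,0.5],[0,0,0,0,0,-0.14,0.5],[0,0,0,0,0,-0.16,0.5],[0,0,0,0,0,-0.16,0.5],[0,0,0,0,0,-0.16,0.5]]]'
python3 - <<'E'
from h import *
s=sensors.get_state();print(s['clock'],s['tcp_pos'])
im=vision.get_image("wrist");t=vision.get_image("top")
cv2.imwrite('pics/end.png',np.vstack([im[:300],cv2.resize(t[150:250,200:413],(640,300))]))
w=cam("wrist");print(proj(w,[fx([-18,-46,78]),fx([0,-46,62]),fx([-15,75,107])]).round())
E
```

```text
clock: 15.78
tcp_pos: [0.57, -0.1551, 0.1073]
eef_rot: [-1.751, 1.827, 0.672]
ft_force: [-0.0, 0.1, 0.3]
gripper_width: 0.496
grasp_force: 0.0
clock: 16.45
tcp_pos: [0.5653, -0.2634, 0.2276]
eef_rot: [-1.75, 1.827, 0.668]
ft_force: [0.1, -0.7, -0.0]
gripper_width: 0.496
grasp_force: 0.0
16.45 [ 0.56534731 -0.26339958  0.2276198 ]
[[183. 193.]
 [192. 191.]
 [320. 222.]]
```

View pics/end.png

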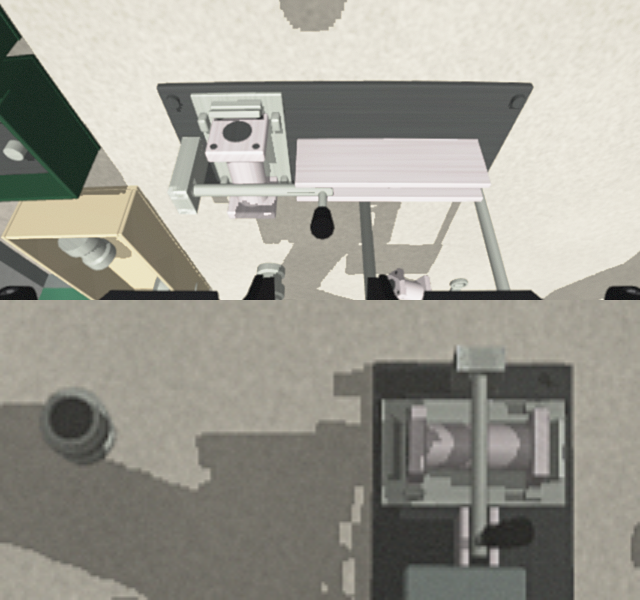

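The final view shows the bolt rod running across the spool into the keeper at about (195,190), with the handle at (321,222) where the home position predicts it. In the top view the spool sits centred between the stops and guides. The robot is clear of everything, so I'm handing in.

```bash
python3 -c "
from bench import order
print(order.close_job())"
```

```text
the job is handed in; nothing more can be done
None
```

The long spool is lying flat and released on the stage, centred to about 1 mm by camera, with the bolt pushed to its hard stop in the keeper; I handed the job in at about 16.5 s, and no verdict came back.

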